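# Set the sprung tweezers to the mark for the bushing on the pedestal

### The arm

A 6-joint arm with a two-finger parallel gripper is mounted at the origin on the work surface. World frame = base frame: x ahead of the robot, y to its left, z up, the work surface at z = 0. Lengths are in m, angles in rad, forces in N, time in s.
With the tool pointing down it reaches from about 0.35 to 0.975 m from the base axis. Payload 4.9 kg.
Tool frame: the origin (TCP) lies midway between the tips of the shut fingers; the grasp point (between the pads) lies 19 mm behind it (ctrl.tcp_to_grasp is the distance from the TCP to the grasp point, in m); z points along the fingers, y is the line along which they close (so a half turn about z gives the same grasp; the last joint's range is limited). The gripper opens to 85 mm and grips with 20 to 120 N. Pads are 22 mm wide; open, the fingers measure 114 mm over their backs; the gripper's body (76 mm by 85 mm) begins 54 mm behind the grasp point. The pads swing forward as they close: fully open they stand 13 mm farther back than shut.
Start: joints at [-1.401, 0.053, 1.613, -0, 1.476, -0.119], TCP at [0.178, -0.599, 0.231] pointing down, gripper open.
Joint ranges: [-3.01, 3.01], [-1.01, 2.22], [0.06, 2.58], [-1.02, 4.17], [0.09, 2.62], [-3.14, 3.14]. Speed limits (rad/s): [2.57, 2.57, 3.14, 3.14, 3.14, 3.14].

### API

Orientations are given as a rotation vector (axis times angle).
In Python, from station import ctrl, camrig, sensors gives the robot as it stands (ctrl), with the cameras (camrig) and the readings (sensors).
- The arm moves only by the tool tcp_steps, called after ">>>" as name([rows], argument=value, ...), one row to a line, values as JSON. Schema: {"type":"object","properties":{"steps":{"type":"array","items":{"type":"array","prefixItems":[{"type":"number"},{"type":"array","items":{"type":"number"},"minItems":3,"maxItems":3},{"type":"array","items":{"type":"number"},"minItems":3,"maxItems":3}],"minItems":3,"maxItems":3},"minItems":1,"maxItems":20},"squeeze":{"type":"number"},"only":{"type":"string"},"quiet":{"type":"boolean"},"lines":{"type":"string"}},"required":["steps"],"additionalProperties":false}. steps is a list of rows, 1 to 20 of them, each written [opening, [dx, dy, dz], [rx, ry, rz]]: the finger opening in m, then dx, dy, dz in parts of the range, where 1.0 means 80 cm, then a rotation vector rx, ry, rz in a scale on which 1.0 is pi/2 rad; each row is the pose to reach, as a shift and turn from the pose commanded when the call began, along the tool's axes at that moment; what a row does not reach only later rows make up. A row lasts 1/12 s, in which the tool goes at most 0.0417 m and 0.125 rad, less where a joint would pass 70% of its speed; a pose out of reach is approached as far as the arm can. The fingers move at their own pace and stop on an object; squeeze is the grip in N (left out, the last holds). Time passes only in rows, so rows that do not move let the fingers close. The tool returns the time, the measured TCP pose, the force, the opening and the grip force at its end. only (a regular expression) keeps the lines of the reply that match it, lines (a string "A,B") keeps lines A to B, and quiet returns only ok. A shift or turn number past 1, either way, is cut back to 1. Input that does not fit is refused with a message, and nothing moves.
- sensors.get_obs(): the state, without advancing time (a new reading comes with each control period).
- camrig.get_image(name): name is "scene" or "side" or "wrist"; returns the picture (400x640x3 uint8, red, green, blue); there is no depth.
- camrig.camera_params(name): a dict with "fx", "fy", "cx", "cy" (pixels), "T" (4x4, takes a point from camera to world coordinates); the wrist camera has in their place "tool_from_camera" (4x4, takes a point from camera to tool coordinates, whose origin is the TCP and whose axes are the flange's). Camera axes: x right, y down, z forward; pixel columns grow to the right and rows downward; lengths in m; the calibration is good to about 2 mm. A picture is of the moment at which its call begins: read the wrist's pose just before it. camera_params takes no time and is no camera call.
- ctrl.finish_job(): hands the job in; it is judged then, once.
The state is a dict: "t": time; "q": joint angles; "dq": joint speeds; "effort": joint torques, N m; "tool_pos": TCP position; "tool_rot": TCP orientation; "contact_force": force on the tool from outside, world axes, zero at the start; "wrist_torque": the same for the moment, N m; "opening": finger opening in m; "grip_force": force on a finger pad.
Only numpy, scipy, OpenCV 4.12 (cv2) and the standard library are available. Lean on these libraries where they do the work, as an engineer would, in place of code of your own. Each camera call takes 0.05 s, during which the arm holds its last target. There are 200 camera calls.

### The job

See which of the two turned bushings stands on the round pedestal, then pick the sprung tweezers off their cradle and squeeze them until their tips line up with the matching pair of marks on the cross plate: the outer pair (24 mm between the tips) for the thick bushing, the inner pair (12 mm) for the thin one. Finish while still holding the tweezers, level and with that gap held steady, the tips centred over the bushing on the pedestal and a few centimetres above it, clear of everything. Never pinch the tips right shut, and leave the bushings and the other things on the bench as they stand.

Things in the scene. Friction and masses are not known exactly. Their poses are not given: they have to be found in the camera images.
- tweezers: Loose sprung steel tweezers, 70 to 140 g, lying level on the cradle, tips away from the robot. Origin: midway between the arm hinges, at the underside; x forward to the tips, z up; 20 mm high. Heel block (x -23 to 7 mm) and central spine 5 mm wide (to x = 112 mm) are rigid; two arms hinged at x = 0, y = +-6 mm spring apart and always turn equally.
- tweezers_knobs (a point): Where to grip: midway between the two upright round finger knobs (12 mm diameter, z = 1 to 19 mm), one outside each arm, at x = 80, z = 10 mm in the tweezers' frame; squeeze them along y. Width over the knobs W = 56 mm when free. Gap = 36 - 1.56 x (56 - W) mm: W = 48.3 for gap 24, 40.6 for gap 12. The spring pushes each knob out with about 6 N at gap 24, 12 N at gap 12.
- tweezers_plate (a point): Centre of the top of the rigid aluminium cross plate (16 mm along x, 36 mm wide) just behind the tips, at x = 108, y = 0, z = 19 mm in the tweezers' frame. Four dark lines along x on it: inner pair at y = +-6 mm, outer pair at y = +-12 mm; the inner faces of the tips in line with a pair means a gap of 12 or 24 mm.
- tip_left (a point): Point on the inner face of the left (+y) tip, x = 125, z = 9 mm in the tweezers' frame. Its distance to tip_right is the tip gap: 36 mm free, stop at about 1.5 mm.
- tip_right (a point): Point on the inner face of the right (-y) tip of the tweezers, mirror image of tip_left.
- tweezers_aim (a point): Point midway between the two tips, x = 125, y = 0, z = 9 mm in the tweezers' frame.
- cradle: Fixed cradle: wooden base plate 160 x 50 x 6 mm with two aluminium posts that carry the tweezers' underside 40 mm above the bench, heel on the rear post between two lips 7 mm high (4 mm clear each side), end of the spine on the front post. Only the base plate is below the knobs. Origin: centre of the underside; x towards the tips; the tweezers' origin is at x = -55 mm.
- pedestal: Fixed round aluminium pedestal, foot 72 mm and top 56 mm diameter, 30 mm high: the place of the job. Origin: centre of the underside. One of the two bushings stands upright near the centre of its top.
- stand: Fixed square aluminium stand, 56 x 56 x 30 mm high, that carries the other bushing, which is not needed. Origin: centre of the underside.
- bushing_thick: Thick steel bushing (tube), 20 mm diameter, 25 mm high, standing loose and upright; its top is 55 mm above the bench. Origin: centre of the underside.
- bushing_thin: Thin steel bushing (tube), 10 mm diameter, 25 mm high, standing loose and upright; its top is 55 mm above the bench. Origin: centre of the underside.
- oil: Bystander: white plastic bottle, 44 mm diameter, 110 mm high, at the far left of the work. Origin: centre of the underside.
- spanner: Bystander: steel spanner lying flat on the bench between the robot and the work.

How it is judged:
On the way:
1. the tweezers are lifted clear of the cradle by the gripper (height (world z) of tweezers above 0.055 m and contact force between tweezers and the fingers above 1 N and contact force between tweezers and cradle below 0.2 N), for 0.2 s.
At the end, for the whole second after the job is handed in: Tweezers held up by the gripper, still, touching nothing else, level within 14 deg; tip gap within 2.5 mm of 24 mm (thick bushing on the pedestal) or 12 mm (thin one there); middle of the tips within 15 mm sideways of that bushing's axis and 10 to 90 mm above its top (((horizontal distance between bushing_thick and pedestal below 0.02 m and distance between tip_left and tip_right between 0.0215 and 0.0265 m) or (horizontal distance between bushing_thin and pedestal below 0.02 m and distance between tip_left and tip_right between 0.0095 and 0.0145 m)) and ((horizontal distance between bushing_thick and pedestal below 0.02 m and horizontal distance between tweezers_aim and bushing_thick below 0.015 m) or (horizontal distance between bushing_thin and pedestal below 0.02 m and horizontal distance between tweezers_aim and bushing_thin below 0.015 m)) and height (world z) of tweezers_aim between 0.065 and 0.145 m and angle between tweezers's own z axis and vertical below 0.25 rad and linear speed of tweezers below 0.02 m/s and contact force between tweezers and the fingers above 2 N and contact force between tweezers and cradle below 0.2 N and contact force between tweezers and pedestal below 0.2 N and contact force between tweezers and stand below 0.2 N and contact force between tweezers and bushing_thick below 0.2 N and contact force between tweezers and bushing_thin below 0.2 N); the arm keeps its last pose, push and grip.
It fails at once if the tips are pinched shut (gap under 4 mm) (distance between tip_left and tip_right below 0.004 m).
It fails at once if a bushing is moved or knocked over (distance of any of bushing_thick, bushing_thin from where it was at the start of the episode above 0.01 m or angle between any of bushing_thick, bushing_thin's own z axis and vertical above 0.3 rad).
It fails at once if the bottle or the spanner is disturbed (distance of oil from where it was at the start of the episode above 0.02 m or angle between oil's own z axis and vertical above 0.3 rad or distance of spanner from where it was at the start of the episode above 0.03 m).
It also fails if it takes over 38 s, if anything falls off the work surface, if the arm or the gripper's body presses on something with over 40 N, if the wrist force passes 120 N, or if a joint passes its speed limit or range.

## Working session

There is one attempt and no reset: what is moved stays moved. The work goes in short steps, Python scripts to look and compute and a tool call to move; the robot and the scene stay as the last step left them, time stands still between calls to the robot, and variables do not carry over. Pictures are saved under pics/ and viewed, at most 10 in all, crops included, and the job is handed in when it is done.

```bash
ls; mkdir -p pics; python3 - <<'E'
from station import ctrl, camrig, sensors
import cv2
for n in("scene","side"):
    cv2.imwrite(f"pics/{n}0.png",camrig.get_image(n)[:,:,::-1])
    p=camrig.camera_params(n);print(n,p)
print(camrig.camera_params("wrist"),ctrl.tcp_to_grasp,sensors.get_obs())
E
```

```text
pics
station.py
scene {'fx': 479.3844597560738, 'fy': 479.3844597560738, 'cx': 327.5111526036997, 'cy': 195.18775422907032, 'T': array([[-0.49468085,  0.62083865, -0.60815313,  1.14922688],
       [ 0.8690723 ,  0.35503239, -0.34447836,  0.38484918],
       [ 0.00204857, -0.69893589, -0.7151814 ,  0.76102457],
       [ 0.        ,  0.        ,  0.        ,  1.        ]])}
side {'fx': 494.08832220434425, 'fy': 494.08832220434425, 'cx': 326.6826657804506, 'cy': 206.3273076998935, 'T': array([[ 0.99995953,  0.00428128,  0.00791272,  0.5272294 ],
       [-0.00444922, -0.52910587,  0.84854415, -0.82627107],
       [ 0.00781952, -0.84854502, -0.52906541,  0.61208684],
       [ 0.        ,  0.        ,  0.        ,  1.        ]])}
{'fx': 280.39651992826686, 'fy': 280.39651992826686, 'cx': 322.1792362678603, 'cy': 203.0955337238027, 'tool_from_camera': array([[-7.50080428e-04, -9.49702084e-01, -3.13153940e-01,
         8.01812981e-02],
       [ 9.99999582e-01, -5.48450732e-04, -7.31957298e-04,
         3.25050556e-04],
       [ 5.23391863e-04, -3.13154358e-01,  9.49702098e-01,
        -1.41833154e-01],
       [ 0.00000000e+00,  0.00000000e+00,  0.00000000e+00,
         1.00000000e+00]])} 0.0187 {'t': 0.1, 'q': array([-1.40104474e+00,  5.33192748e-02,  1.61416194e+00,  2.16935892e-06,
        1.47598903e+00, -1.18954049e-01]), 'dq': array([-0.00041412, -0.00103353, -0.00189937, -0.00017273,  0.00092589,
       -0.00043539]), 'effort': array([-7.81183826e-04, -3.94904244e+01, -3.71365643e+01, -2.30302776e-04,
        3.85642677e-03, -7.48483558e-06]), 'tool_pos': array([ 0.17787756, -0.59856614,  0.23016519]), 'tool_rot': array([-3.10706013e+00, -4.51654079e-01,  7.14675335e-05]), 'contact_force': array([-0.53648815, -0.56619672, -0.57942089]), 'wrist_torque': array([-0.02767986, -0.01336156,  0.02312263]), 'grip_force': 0.0, 'opening': 0.08569393036730251}
```

View pics/scene0.png

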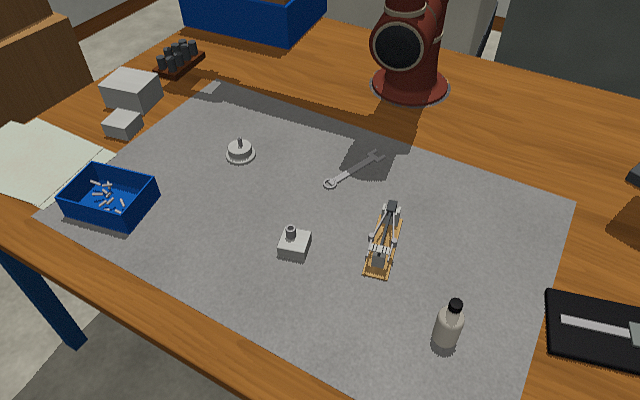

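View pics/side0.png

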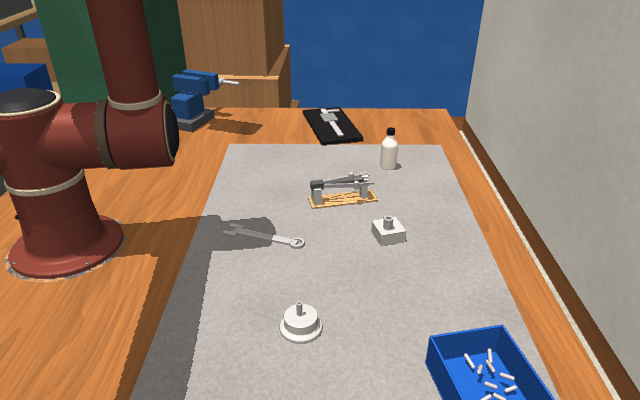

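The round pedestal (scene ~240,150; side ~300,322) appears to carry the thin bushing, and the stand the thick one. I'll enlarge to get precise pixels.

```bash
python3 - <<'E'
import cv2,numpy as np
def crop(n,x,y,w,h,s):
    im=cv2.imread(f"pics/{n}0.png")[y:y+h,x:x+w]
    im=cv2.resize(im,None,fx=s,fy=s,interpolation=cv2.INTER_CUBIC)
    for k in range(0,w,10): cv2.line(im,(k*s,0),(k*s,6),(0,0,255),1); cv2.putText(im,str(x+k),(k*s,16),0,.3,(0,0,255),1)
    for k in range(0,h,10): cv2.line(im,(0,k*s),(6,k*s),(0,0,255),1); cv2.putText(im,str(y+k),(8,k*s+4),0,.3,(0,0,255),1)
    return im
a=crop("scene",350,190,66,100,6); b=crop("side",300,160,80,50,5); c=crop("scene",220,130,40,40,5); d=crop("side",275,295,50,50,5)
o=np.zeros((600,800,3),np.uint8)
o[:,:396]=a; o[:250,400:800]=b; o[260:460,400:600]=c; o[260:510,550:800]=d
cv2.imwrite("pics/crops.png",o)
E
```

```text
(no output)
```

View pics/crops.png

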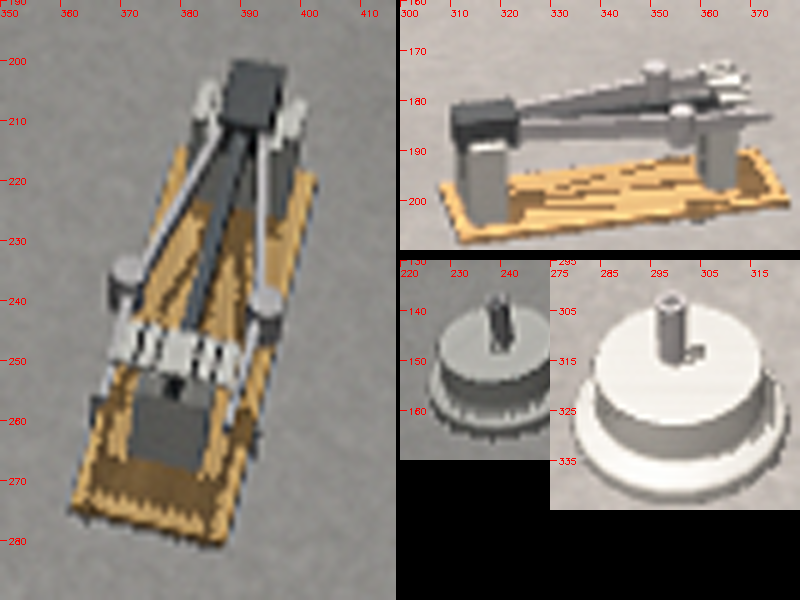

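```bash
cat > h.py <<'E'
import numpy as np
from station import ctrl, camrig, sensors
from scipy.spatial.transform import Rotation as R
def ray(n,u,v,z,T=None):
    p=camrig.camera_params(n); 
    if T is None: T=p["T"]
    d=T[:3,:3]@[(u-p["cx"])/p["fx"],(v-p["cy"])/p["fy"],1]; o=T[:3,3]
    return o+d*(z-o[2])/d[2]
def wristT(o=None):
    o=o or sensors.get_obs(); T=np.eye(4); T[:3,:3]=R.from_rotvec(o["tool_rot"]).as_matrix(); T[:3,3]=o["tool_pos"]
    return T@camrig.camera_params("wrist")["tool_from_camera"]
E
python3 - <<'E'
from h import *
for nm,n,u,v,z in [("kR","scene",371.7,234.7,.059),("kL","scene",394.2,240,.059),("heel","scene",392.2,205.7,.06),("plate","scene",380,248.8,.059),("bush","scene",239.6,138,.055),
 ("kL","side",351.2,173.2,.059),("kR","side",356.4,182,.059),("heel","side",317.2,182,.06),("bush","side",299.2,303.4,.055),("bushbase","side",299.5,315,.03)]:
    print(nm,n,ray(n,u,v,z).round(4))
print(R.from_rotvec(sensors.get_obs()["tool_rot"]).as_matrix().round(3))
E
```

```text
kR scene [0.6017 0.1712 0.059 ]
kL scene [0.5923 0.2135 0.059 ]
heel scene [0.5144 0.1742 0.06  ]
plate scene [0.6244 0.1993 0.059 ]
bush scene [ 0.4886 -0.2252  0.055 ]
kL side [0.5943 0.2098 0.059 ]
kR side [0.6043 0.1671 0.059 ]
heel side [0.5142 0.1644 0.06  ]
bush side [ 0.4897 -0.2303  0.055 ]
bushbase side [ 0.4897 -0.2309  0.03  ]
[[ 0.959  0.285 -0.   ]
 [ 0.285 -0.959  0.002]
 [ 0.    -0.002 -1.   ]]
```

```bash
cat >> h.py <<'E'
def delta(pos,yaw):
    o=sensors.get_obs(); M=R.from_rotvec(o["tool_rot"]).as_matrix()
    t=np.array([[np.cos(yaw),np.sin(yaw),0],[np.sin(yaw),-np.cos(yaw),0],[0,0,-1]])
    print("d",(M.T@(np.array(pos)-o["tool_pos"])).round(4),"rot",R.from_matrix(M.T@t).as_rotvec().round(4))
E
python3 -c "
from h import *
print(ray('scene',446,350,0)); delta([.598,.19,.15],np.radians(13.5)); delta([.598,.19,.23],np.radians(13.5))"
```

```text
[0.7203733  0.37269657 0.        ]
d [ 0.6272 -0.6362  0.0815] rot [-0.0019 -0.0002  0.0531]
d [ 0.6272 -0.6363  0.0015] rot [-0.0019 -0.0002  0.0531]
```

The rows are not in the units I measure in: shifts go in shares of 80 cm and turns go in shares of pi/2 rad. I convert before sending: -0.3 m / 0.8 = -0.375, 0.03 rad / 1.5708 = 0.0191.

>>> tcp_steps([
  [0.085,[0.375,-0.375,0],[0,0,0.0191]],
  [0.085,[0.375,-0.375,0],[0,0,0.0191]],
  [0.085,[0.375,-0.375,0],[0,0,0.0191]],
  [0.085,[0.375,-0.375,0],[0,0,0.0191]],
  [0.085,[0.375,-0.375,0],[0,0,0.0191]],
  [0.085,[0.375,-0.375,0],[0,0,0.0191]],
  [0.085,[0.375,-0.375,0],[0,0,0.0191]],
  [0.085,[0.375,-0.375,0],[0,0,0.0191]],
  [0.085,[0.375,-0.375,0],[0,0,0.0191]],
  [0.085,[0.375,-0.375,0],[0,0,0.0191]],
  [0.085,[0.375,-0.375,0],[0,0,0.0191]],
  [0.085,[0.375,-0.375,0],[0,0,0.0191]],
], squeeze=20)

```text
t: 1.1
tool_pos: [0.3808, -0.224, 0.231]
tool_rot: [-3.114, -0.413, 0.0]
contact_force: [0.6, -0.9, -0.2]
opening: 0.085
grip_force: 0.0
```

```bash
python3 -c "
from h import *
delta([.598,.19,.15],np.radians(13.5))"
```

```text
d [ 0.3176 -0.343   0.081 ] rot [-0.0003  0.0001  0.0281]
```

To row units: -0.343 m / 0.8 = -0.4288, 0.318 m / 0.8 = 0.3975, 0.028 rad / 1.5708 = 0.0178.

>>> tcp_steps([
  [0.085,[0.3975,-0.4288,0.1013],[0,0,0.0178]],
  [0.085,[0.3975,-0.4288,0.1013],[0,0,0.0178]],
  [0.085,[0.3975,-0.4288,0.1013],[0,0,0.0178]],
  [0.085,[0.3975,-0.4288,0.1013],[0,0,0.0178]],
  [0.085,[0.3975,-0.4288,0.1013],[0,0,0.0178]],
  [0.085,[0.3975,-0.4288,0.1013],[0,0,0.0178]],
  [0.085,[0.3975,-0.4288,0.1013],[0,0,0.0178]],
  [0.085,[0.3975,-0.4288,0.1013],[0,0,0.0178]],
  [0.085,[0.3975,-0.4288,0.1013],[0,0,0.0178]],
  [0.085,[0.3975,-0.4288,0.1013],[0,0,0.0178]],
  [0.085,[0.3975,-0.4288,0.1013],[0,0,0.0178]],
  [0.085,[0.3975,-0.4288,0.1013],[0,0,0.0178]],
  [0.085,[0.3975,-0.4288,0.1013],[0,0,0.0178]],
  [0.085,[0.3975,-0.4288,0.1013],[0,0,0.0178]],
  [0.085,[0.3975,-0.4288,0.1013],[0,0,0.0178]],
])

```text
t: 2.35
tool_pos: [0.5999, 0.1849, 0.15]
tool_rot: [3.12, 0.359, -0.001]
contact_force: [0.3, -0.6, -0.5]
opening: 0.0849
grip_force: 0.0
```

```bash
python3 - <<'E'
from h import *
import cv2
o=sensors.get_obs();print(o["tool_pos"],o["dq"].round(3)); np.save("w1.npy",wristT(o))
im=camrig.get_image("wrist")[:,:,::-1].copy(); cv2.imwrite("pics/w1full.png",im)
x,y,w,h,s=200,100,240,180,3
c=cv2.resize(im[y:y+h,x:x+w],None,fx=s,fy=s,interpolation=cv2.INTER_CUBIC)
for k in range(0,w,20): cv2.putText(c,str(x+k),(k*s,10),0,.35,(0,0,255),1); cv2.line(c,(k*s,0),(k*s,5),(0,0,255),1)
for k in range(0,h,20): cv2.putText(c,str(y+k),(6,k*s+4),0,.35,(0,0,255),1); cv2.line(c,(0,k*s),(5,k*s),(0,0,255),1)
cv2.imwrite("pics/w1.png",c)
E
```

```text
[0.59988218 0.18489506 0.14997164] [-0.006 -0.021  0.009  0.004 -0.001  0.003]
```

View pics/w1.png

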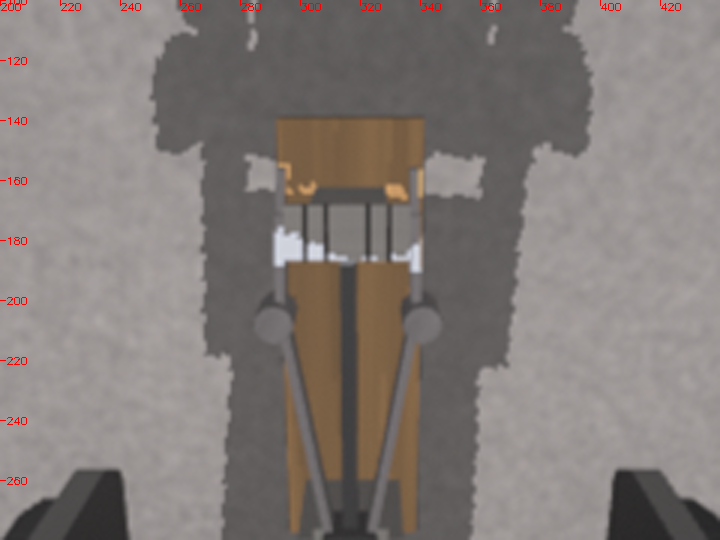

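The image shows knobs at (290.3,207.7) and (341.3,207.7), the plate centre at (315.7,177.3), and the spine straight up the picture.

```bash
python3 - <<'E'
from h import *
T=np.load("w1.npy")
a=ray("wrist",290.3,207.7,.059,T);b=ray("wrist",341.3,207.7,.059,T);p=ray("wrist",315.7,177.3,.059,T);s=ray("wrist",316,265,.058,T)
m=(a+b)/2
print(a,b,np.linalg.norm(a-b),p,s)
y1=np.arctan2(*(a-b)[[0,1]]*[-1,1]); y2=np.arctan2(*(p-s)[[1,0]])
print(m,np.degrees([y1,y2]),np.linalg.norm(p-m))
delta([m[0],m[1],.027],y2)
E
```

```text
[0.59269563 0.21177063 0.059     ] [0.60283764 0.16810364 0.059     ] 0.04482929881900809 [0.62439798 0.19601079 0.059     ] [0.54138359 0.17709105 0.058     ]
[0.59776663 0.18993713 0.059     ] [13.07558093 12.83893531] 0.027315159905714394
d [-0.0008 -0.0055  0.1233] rot [0.0005 0.0003 0.0045]
```

To row units: 0.123 m / 0.8 = 0.1538, 0.115 m / 0.8 = 0.1438, 0.004 rad / 1.5708 = 0.0025.

>>> tcp_steps([
  [0.085,[-0.0013,-0.0069,0.05],[0,0,0.0025]],
  [0.085,[-0.0013,-0.0069,0.075],[0,0,0.0025]],
  [0.085,[-0.0013,-0.0069,0.1],[0,0,0.0025]],
  [0.085,[-0.0013,-0.0069,0.125],[0,0,0.0025]],
  [0.085,[-0.0013,-0.0069,0.1438],[0,0,0.0025]],
  [0.085,[-0.0013,-0.0069,0.1538],[0,0,0.0025]],
  [0.085,[-0.0013,-0.0069,0.1538],[0,0,0.0025]],
  [0.06,[-0.0013,-0.0069,0.1538],[0,0,0.0025]],
  [0.06,[-0.0013,-0.0069,0.1538],[0,0,0.0025]],
  [0.06,[-0.0013,-0.0069,0.1538],[0,0,0.0025]],
  [0.06,[-0.0013,-0.0069,0.1538],[0,0,0.0025]],
  [0.06,[-0.0013,-0.0069,0.1538],[0,0,0.0025]],
], squeeze=30)

```text
t: 3.4
tool_pos: [0.5982, 0.1922, 0.0283]
tool_rot: [-3.121, -0.356, -0.003]
contact_force: [-0.5, 0.7, -0.4]
opening: 0.0601
grip_force: 0.0
```

>>> tcp_steps([
  [0.05,[0,0,0],[0,0,0]],
  [0.05,[0,0,0],[0,0,0]],
  [0.05,[0,0,0],[0,0,0]],
  [0.05,[0,0,0],[0,0,0]],
  [0.05,[0,0,0],[0,0,0]],
  [0.05,[0,0,0],[0,0,0]],
])

```text
t: 3.9
tool_pos: [0.5984, 0.1922, 0.0284]
tool_rot: [-3.121, -0.355, -0.003]
contact_force: [0.2, -0.5, 5.7]
opening: 0.05
grip_force: 4.4
```

To row units: 0.002 m / 0.8 = 0.0025, 0.001 m / 0.8 = 0.0013.

>>> tcp_steps([
  [0.047,[0,0.0013,0],[0,0,0]],
  [0.045,[0,0.0025,0],[0,0,0]],
  [0.043,[0,0.0025,0],[0,0,0]],
  [0.041,[0,0.0025,0],[0,0,0]],
  [0.041,[0,0.0025,0],[0,0,0]],
  [0.041,[0,0.0025,0],[0,0,0]],
  [0.041,[0,0.0025,0],[0,0,0]],
])

```text
t: 4.48
tool_pos: [0.5996, 0.1912, 0.0295]
tool_rot: [-3.12, -0.354, -0.006]
contact_force: [-0.7, 3.3, 10.1]
opening: 0.0409
grip_force: 10.9
```

```bash
python3 - <<'E'
from h import *
import cv2
im=camrig.get_image("wrist")[:,:,::-1].copy()
x,y,w,h,s=220,150,200,150,4
cv2.imwrite("pics/w2.png",cv2.resize(im[y:y+h,x:x+w],None,fx=s,fy=s,interpolation=cv2.INTER_CUBIC))
print(sensors.get_obs()["opening"])
E
```

```text
0.04134512145127049
```

View pics/w2.png

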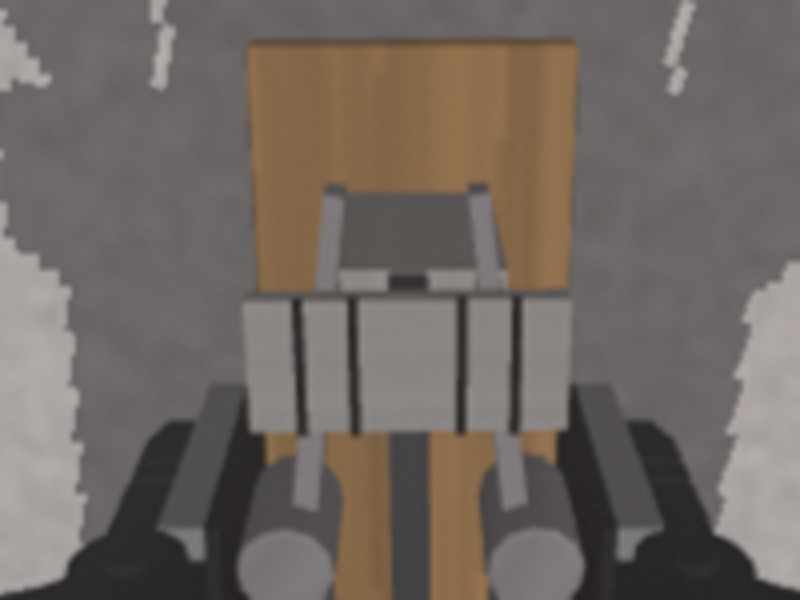

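Tips' inner faces are at crop columns ≈345/472, and the inner marks at ≈351/462: slightly too wide still. I'll lift gently first, then trim.

To row units: -0.08 m / 0.8 = -0.1, -0.05 m / 0.8 = -0.0625.

>>> tcp_steps([
  [0.0405,[0,0,-0.0063],[0,0,0]],
  [0.0405,[0,0,-0.015],[0,0,0]],
  [0.0405,[0,0,-0.025],[0,0,0]],
  [0.0405,[0,0,-0.0375],[0,0,0]],
  [0.0405,[0,0,-0.05],[0,0,0]],
  [0.0405,[0,0,-0.0625],[0,0,0]],
  [0.0405,[0,0,-0.075],[0,0,0]],
  [0.0405,[0,0,-0.0875],[0,0,0]],
  [0.0405,[0,0,-0.1],[0,0,0]],
  [0.0405,[0,0,-0.1],[0,0,0]],
  [0.0405,[0,0,-0.1],[0,0,0]],
])

```text
t: 5.45
tool_pos: [0.5986, 0.1902, 0.1085]
tool_rot: [-3.121, -0.355, -0.003]
contact_force: [0.4, -0.4, -0.5]
opening: 0.0407
grip_force: 11.2
```

```bash
python3 - <<'E'
from h import *
import cv2
im=camrig.get_image("wrist")[:,:,::-1].copy(); cv2.imwrite("pics/w3full.png",im)
x,y,w,h,s=220,150,200,150,4
a=cv2.resize(im[y:y+h,x:x+w],None,fx=2,fy=2,interpolation=cv2.INTER_CUBIC)
im2=camrig.get_image("side")[:,:,::-1].copy(); cv2.imwrite("pics/side3.png",im2)
b=cv2.resize(im2[100:225,270:470],None,fx=4,fy=4,interpolation=cv2.INTER_CUBIC)[:600]
x,y=255,180
a=cv2.resize(im[y:y+60,x:x+130],None,fx=6,fy=6,interpolation=cv2.INTER_CUBIC)
o=np.zeros((600,800,3),np.uint8);o[:360,:780]=a;o[360:,:800]=cv2.resize(im2[120:200,270:470],(600,240))[:, :].repeat(1,0)[:240,:].copy() if False else np.pad(cv2.resize(im2[120:200,270:470],(600,240),interpolation=cv2.INTER_CUBIC),((0,0),(0,200),(0,0)))
cv2.imwrite("pics/w3.png",o); print(sensors.get_obs()["opening"])
E
```

```text
0.04060485199739081
```

View pics/w3.png

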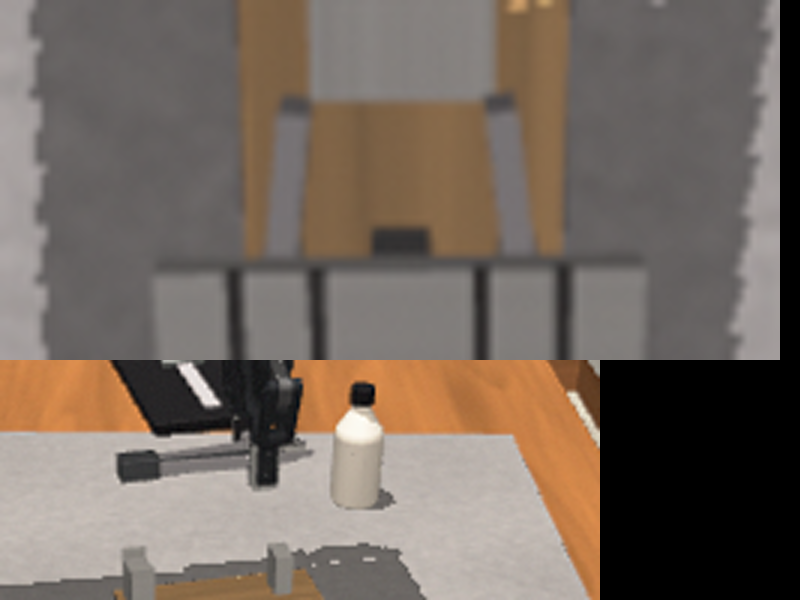

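Lifted cleanly and level: heel and tips sit above the posts in the side view. The tip inner faces are at 311/487 and the inner marks at 318/481, so I'll trim about 0.5 mm. Next, the transfer distance.

```bash
python3 - <<'E'
from h import *
o=sensors.get_obs();T=wristT(o)
a=ray("wrist",321.5,196.3,.131,T);M=R.from_rotvec(o["tool_rot"]).as_matrix()
print(a, M.T@(a-o["tool_pos"]))
t=np.array([.489,-.228,.1]); print("d",M.T@(t-[a[0],a[1],.128]))
E
```

```text
[0.64102382 0.2000318  0.131     ] [ 4.45739033e-02 -4.46272105e-05 -2.42903196e-02]
d [-0.24433162  0.38290021  0.0282126 ]
```

>>> tcp_steps([
  [0.0401,[0,0,0],[0,0,0]],
  [0.0401,[-0.0075,0.0125,0],[0,0,0]],
  [0.0401,[-0.025,0.0375,0],[0,0,0]],
  [0.0401,[-0.0438,0.0688,0],[0,0,0]],
  [0.0401,[-0.0625,0.1,0],[0,0,0]],
  [0.0401,[-0.0825,0.1313,0],[0,0,0]],
  [0.0401,[-0.1025,0.1625,0],[0,0,0]],
  [0.0401,[-0.125,0.1938,0],[0,0,0]],
  [0.0401,[-0.1438,0.225,0],[0,0,0]],
  [0.0401,[-0.1625,0.2563,0],[0,0,0]],
  [0.0401,[-0.1825,0.2875,0],[0,0,0]],
  [0.0401,[-0.2025,0.3188,0],[0,0,0]],
  [0.0401,[-0.2225,0.35,0],[0,0,0]],
  [0.0401,[-0.2425,0.3813,0],[0,0,0]],
  [0.0401,[-0.2625,0.4125,0],[0,0,0]],
  [0.0401,[-0.28,0.44,0],[0,0,0]],
  [0.0401,[-0.295,0.4625,0],[0,0,0]],
  [0.0401,[-0.305,0.4788,0],[0,0,0]],
  [0.0401,[-0.305,0.4788,0],[0,0,0]],
  [0.0401,[-0.305,0.4788,0],[0,0,0]],
])

```text
t: 7.22
tool_pos: [0.4454, -0.2384, 0.1068]
tool_rot: [-3.121, -0.352, 0.001]
contact_force: [0.8, 0.7, -1.1]
opening: 0.0404
grip_force: 11.4
```

>>> tcp_steps([
  [0.0401,[0,0,0.0063],[0,0,0]],
  [0.0401,[0,0,0.015],[0,0,0]],
  [0.0401,[0,0,0.025],[0,0,0]],
  [0.0401,[0,0,0.0313],[0,0,0]],
  [0.0401,[0,0,0.035],[0,0,0]],
  [0.0401,[0,0,0.035],[0,0,0]],
  [0.0401,[0,0,0.035],[0,0,0]],
  [0.0401,[0,0,0.035],[0,0,0]],
])

```text
t: 7.88
tool_pos: [0.4466, -0.2381, 0.0795]
tool_rot: [3.121, 0.356, 0.0]
contact_force: [0.2, -0.1, -1.0]
opening: 0.0401
grip_force: 11.4
```

```bash
python3 - <<'E'
from h import *
import cv2
o=sensors.get_obs();T=wristT(o);np.save("w4.npy",T);print(o["tool_pos"],o["dq"].round(3))
im=camrig.get_image("wrist")[:,:,::-1].copy()
s=camrig.get_image("side")[:,:,::-1].copy()
x,y=255,165
o=np.zeros((600,780,3),np.uint8);o[:360]=cv2.resize(im[y:y+60,x:x+130],None,fx=6,fy=6,interpolation=cv2.INTER_CUBIC)
o[360:,:600]=cv2.resize(s[260:340,200:400],(600,240),interpolation=cv2.INTER_CUBIC)
cv2.imwrite("pics/w4.png",o)
E
```

```text
[ 0.44660165 -0.23805855  0.07954259] [-0.001 -0.002 -0.004  0.    -0.     0.   ]
```

View pics/w4.png

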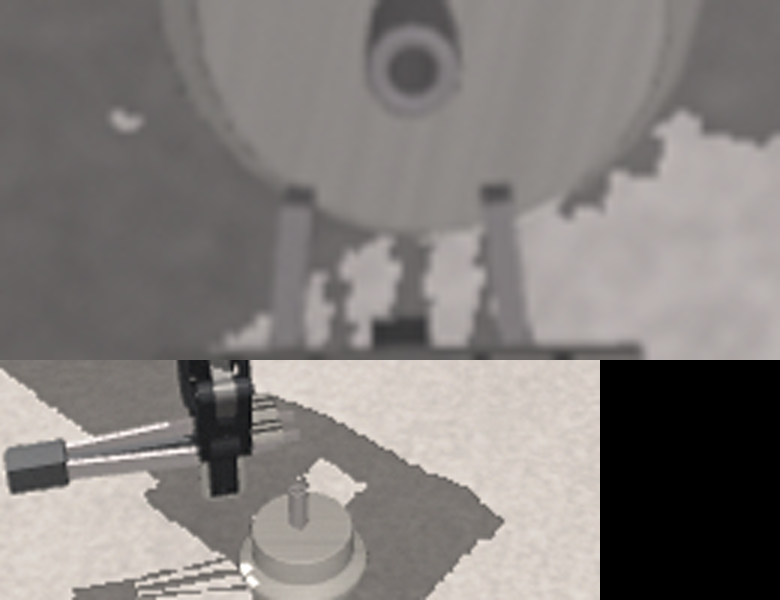

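The bushing top is at wrist pixel (323.8,177) and the mid-tip point at (321.4,196.2). I'll check the alignment in world coordinates.

```bash
python3 - <<'E'
from h import *
T=np.load("w4.npy")
b=ray("wrist",323.8,177,.055,T);a=ray("wrist",321.4,196.2,.1035,T)
print(b,a,(a-b)[:2]); o=sensors.get_obs();M=R.from_rotvec(o["tool_rot"]).as_matrix();print(M.T@(b-a),M[2],o["opening"])
E
```

```text
[ 0.48779249 -0.22978948  0.055     ] [ 0.48994491 -0.22794427  0.1035    ] [0.00215242 0.00184522]
[-0.00254062  0.001281    0.0484994 ] [ 5.83049370e-04  6.74867660e-04 -9.99999602e-01] 0.04052390121107919
```

```bash
python3 -c "
from station import ctrl, camrig, sensors
print(ctrl.finish_job())"
```

```text
the job is handed in; nothing more can be done
None
```

The job is handed in (no verdict was returned): the thin bushing is on the pedestal, so the tweezers are held level with about a 12 mm tip gap, about 3 mm off its axis and roughly 45 mm above it.

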